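# Shut the key box and read its label

## Task

Book the key box back in: first press its open lid down until the catch clicks and holds it shut by itself. Then lift the barcode reader straight up out of its charging dock, carry it over the things on the desk without disturbing them, and finish holding it upright with its window centred about 2 cm above the label on the lid, the window's long side running across all the bars, keeping still and never letting the reader touch the box.

Things in the scene. Friction and masses are not known exactly. Their poses are not given: they have to be found in the camera images.
- key_box: grey steel key box fixed on the desk, 150 (x) x 180 (y) mm, 68 mm high without its lid. Origin: centre of the underside, z up; its front, with a round lock, faces -x. The lid's hinge runs along the box's y at x = +81, z = +66 mm from the origin
- box_lid (a joint): lid angle, rad: 0 = shut, grows as the front edge swings up and back to the box's +x (starts at 0.45 to 0.9). Lid 160 x 190 mm, outer face 8 mm above the hinge axis, 74 mm above the desk when shut. Stiff hinge: it stays where left (1 to 2 N at the front moves it). Over the front edge's last 9 mm a sprung catch resists with about 8 N, then snaps over and holds it at 0
- press_spot (a point): point on the lid's outer face, on the lid's mid line, 17 mm behind its front edge and 145 mm from the hinge axis: a good place to press. Axes as the lid
- label (a point): centre of the white 34 x 54 mm barcode label on the lid's outer face, 108 mm from the hinge axis. Axes as the lid: z out of the face (up when shut); the bars are 22 mm long along x and lie side by side over 38 mm along y. A folded wire handle stands 7 mm high on the lid, 46 mm behind the label's centre
- reader: grey cordless stick barcode reader, upright, 135 mm tall, about 0.12 kg. Origin: centre of its underside, z up. Head 34 (x) x 60 (y) mm, 34 mm high, with the window in its underside; above a tapering neck (57 mm) the handle, 30 (x) x 38 (y) mm, runs to the top: take it there across x, about 100 mm above the underside
- window (a point): centre of the reader's window, in its underside (the reader's origin); the 48 x 12 mm window is long along the reader's y. Axes as the reader
- dock: black charging dock fixed on the desk, 72 (x) x 92 (y) mm, 42 mm high, z up; origin: centre of its underside. The reader stands nose down in its pocket, 37 x 63 mm and 34 mm deep (floor 8 mm above the desk), with the same yaw as the dock; lift it straight up
- mug: white mug, about 92 x 123 x 95 mm high, standing loose; bystander. Origin: centre of the underside
- stapler: desk stapler, 34 x 118 x 48 mm high, loose; bystander. Origin: centre of the underside, long along its y
- bottle: clear drinking bottle with a screw cap, 70 x 86 mm, 150 mm high, standing loose; bystander. Origin: centre of the underside

How it is judged:
On the way, in this order (a step that is already met when the one before it is completed fails the run):
1. the lid is shut, held by its catch alone, with nothing touching the box (value of joint box_lid below 0.015 rad and contact force between each of the arm, the fingers and key_box below 0.3 N), for 0.2 s.
2. the reader is out of its dock, in the gripper (z of window in the frame of dock above 0.045 m and contact force between the fingers and reader above 0.5 N), for 0.1 s.
At the end, for the whole second after the job is handed in: the lid is shut on its catch (within 0.015 rad), nothing touches the box, and the gripper alone holds the reader still and upright (within 7 degrees), its window 8 to 34 mm above the label, within 10 mm of the label's centre and turned within 8 degrees of square across the bars (either way round) (all of step 1 and horizontal distance between window and label below 0.01 m and z of window in the frame of label between 0.008 and 0.034 m and angle between the y axis of reader and the y axis of label, either way round below 0.14 rad and angle between reader's own z axis and vertical below 0.12 rad and linear speed of reader below 0.02 m/s and contact force between the fingers and reader above 0.5 N and contact force between reader and key_box below 0.1 N); the arm keeps its last pose, push and grip.
It fails at once if the reader touches the key box (contact force between reader and key_box above 0.5 N).
It fails at once if the mug is disturbed (distance of mug from where it was at the start of the episode above 0.02 m or angle between mug's own z axis and vertical above 0.3 rad).
It fails at once if the stapler is disturbed (distance of stapler from where it was at the start of the episode above 0.02 m).
It fails at once if the bottle is disturbed (distance of bottle from where it was at the start of the episode above 0.02 m or angle between bottle's own z axis and vertical above 0.3 rad).
It also fails if it takes over 56 s, if anything falls off the work surface, if the arm or the gripper's body presses on something with over 40 N, if the wrist force passes 120 N, or if a joint passes its speed limit or range.

## Robot

A 7-joint arm with a two-finger parallel gripper is mounted at the origin on a cart in front of the work surface, level with it; the furniture and walls round the work are solid. World frame = base frame: x ahead of the robot, y to its left, z up, the work surface at z = 0. Lengths are in m, angles in rad, forces in N, time in s.
With the tool pointing down it reaches from about 0.425 to 0.925 m from the base axis. Payload 6.8 kg.
Tool frame: the origin (TCP) lies at the very end of the fingers, on their centre line; the grasp point (between the pads) lies bot.tcp_to_grasp behind it (bot.tcp_to_grasp is the distance from the TCP to the grasp point, in m); z points along the fingers, y is the line along which they close (so a half turn about z gives the same grasp; the last joint's range is limited). The gripper opens to 85 mm and grips with 20 to 120 N. Pads are 22 mm wide; open, the fingers measure 114 mm over their backs; the gripper's body (76 mm by 85 mm) begins 54 mm behind the grasp point. The pads swing forward as they close: fully open they stand 13 mm farther back than shut.
Start: joints at [-1.351, 0.477, 0.022, 1.555, -0.011, 1.109, -0.083], TCP at [0.217, 0.639, 0.231] pointing down, gripper open.
Joint ranges: [-2.96, 2.96], [-0.34, 2.1], [-1.41, 1.46], [0.24, 2.44], [-1.37, 4.51], [0.17, 1.92], [-2.96, 2.96]. Speed limits (rad/s): [2.39, 2.39, 3.14, 3.14, 3.14, 3.14, 3.14].

## Interface

Orientations are given as a unit quaternion [w, x, y, z].
In Python, from station import bot gives the robot as it stands.
- The arm moves only by the tool servo_tool, never from a script. Its argument "motion" is a list that holds one entry, the list of rows, each a list of 7 numbers: the shift along the tool's x, y, z in m, then the turn, a rotation vector about the tool's x, y, z in units of 5 degrees (1.0 is 5 degrees), then the opening, from 0 (shut) to 1 (fully open). A call has 1 to 20 rows; each row is the pose to reach, as a shift and turn from the pose commanded when the call began, along the tool's axes at that moment; what a row does not reach only later rows make up. A row lasts 1/12 s, in which the tool goes at most 41.7 mm and 7.16 degrees, less where a joint would pass 70% of its speed; a pose out of reach is approached as far as the arm can. A call with a gripper value outside its range is refused whole. The fingers move at their own pace and stop on an object; "grip_force" is the grip in N (left out, the last holds). Time passes only in rows, so rows that repeat a pose let the fingers close. It gives the time, the measured TCP pose, the force, the opening and the grip force at its end, in the units of the state.
- bot.get_obs(): the state, without advancing time (a new reading comes with each control period).
- bot.read_camera(name): name is "scene" or "top" or "wrist"; returns a dict with "img" (384x512x3 uint8, red, green, blue), "K" (3x3 intrinsics, pixels), "pose" (4x4, takes a point from camera to world coordinates). Camera axes: x right, y down, z forward; pixel columns grow to the right and rows downward; lengths in m; the calibration is good to about 2 mm. A picture is of the moment at which its call begins. There is no depth.
- bot.hand_in(): hands the job in; it is judged then, once.
The state is a dict: "t": time; "q": joint angles; "joint_vel": joint speeds; "joint_torque": joint torques, N m; "eef_pos": TCP position; "tool_rot": TCP orientation; "contact_force": force on the tool from outside, world axes, zero at the start; "torque": the same for the moment, N m; "gripper_width": opening from 0.0 (shut) to 1.0 (fully open); "grasp_force": force on a finger pad.
Only numpy, scipy, OpenCV 4.12 (cv2) and the standard library are available. Lean on these libraries where they do the work, as an engineer would, in place of code of your own. Each camera call takes 0.05 s, during which the arm holds its last target. There are 200 camera calls.

## Working session

There is one attempt and no reset: what is moved stays moved. The work goes in short steps, Python scripts to look and compute and a tool call to move; the robot and the scene stay as the last step left them, time stands still between calls to the robot, and variables do not carry over. Pictures are saved under pics/ and viewed, at most 10 in all, crops included, and the job is handed in when it is done.

Besides the shell and the picture viewer there is one more tool, called after "Emit:" as name(argument=value, ...), one argument or row to a line, values as JSON. servo_tool: Moves the arm, as the interface text tells. Its arguments: {"type":"object","properties":{"motion":{"type":"array"},"grip_force":{"type":"number"}},"required":["motion"]}

```bash
mkdir -p pics
python3 - <<'E'
from station import bot
import cv2, numpy as np
o=bot.get_obs(); print(o['t'],o['eef_pos'],o['tool_rot'],o['gripper_width'],bot.tcp_to_grasp)
np.set_printoptions(precision=4,suppress=True)
ims=[]
for n in ("scene","top","wrist"):
    r=bot.read_camera(n); cv2.imwrite(f"pics/{n}0.png",r['img'][...,::-1]); np.savez(f"{n}0.npz",**r); print(n,r['K'].tolist()); print(r['pose'])
E
```

```text
0.0 [0.21714993 0.63850893 0.23033718] [-8.13999211e-05  1.63163123e-01  9.86598704e-01 -8.86664710e-04] 1.0002328472924116 0.0187
scene [[441.2971960132493, 0.0, 255.7088122253242], [0.0, 441.2971960132493, 190.77352935250775], [0.0, 0.0, 1.0]]
[[ 0.8526  0.4256 -0.3033  0.9735]
 [ 0.5225 -0.7066  0.4773 -0.7328]
 [-0.0112 -0.5654 -0.8248  1.1745]
 [ 0.      0.      0.      1.    ]]
top [[401.7262520499173, 0.0, 250.85295840802056], [0.0, 401.7262520499173, 188.80366377495085], [0.0, 0.0, 1.0]]
[[ 0.0134 -0.992   0.1257  0.3906]
 [-0.9995 -0.0096  0.0308 -0.0902]
 [-0.0293 -0.126  -0.9916  1.23  ]
 [ 0.      0.      0.      1.    ]]
wrist [[283.75143780484274, 0.0, 255.2005210090694], [0.0, 283.75143780484274, 188.4145610478484], [0.0, 0.0, 1.0]]
[[ 0.3227  0.9051  0.2769  0.1453]
 [ 0.9465 -0.3082 -0.0958  0.6627]
 [-0.0014  0.293  -0.9561  0.3723]
 [ 0.      0.      0.      1.    ]]
```

View pics/scene0.png

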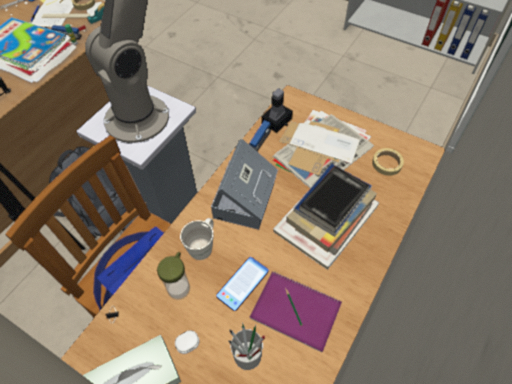

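View pics/top0.png

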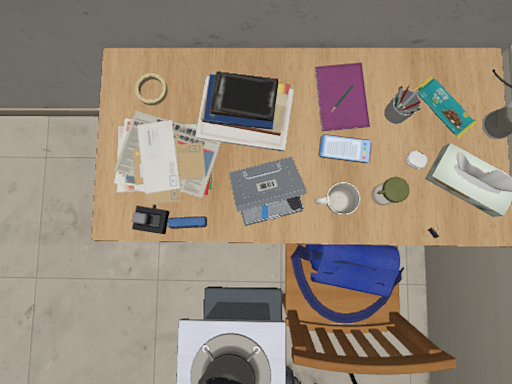

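The scene view shows the open box near (245,185), the dock with the reader at (277,110), the stapler at (260,135), the mug at (198,238) and the bottle at (172,275). In the top view the box is at (267,190), the dock at (150,218), the stapler at (187,222), the mug at (342,198) and the bottle at (395,190). I'll enlarge these.

Run:
```python
import cv2, numpy as np
t=cv2.imread('pics/top0.png'); s=cv2.imread('pics/scene0.png')
f=lambda im,x,y,w,h,k:cv2.resize(im[y:y+h,x:x+w],None,fx=k,fy=k,interpolation=cv2.INTER_CUBIC)
a=f(t,120,150,200,75*1,4); cv2.imwrite('pics/c1.png',np.vstack([a,f(t,120,225,200,20,4)]))
b=np.hstack([f(s,205,135,80,100,5),f(s,245,80,80,100,5)]); cv2.imwrite('pics/c2.png',b)
```

```text
(no output)
```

View pics/c1.png

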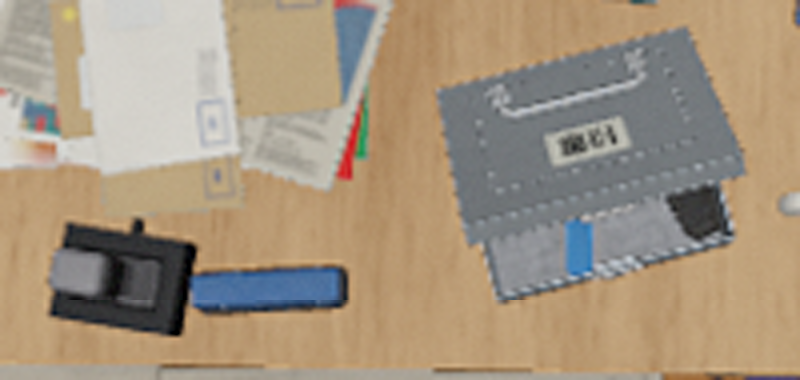

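View pics/c2.png

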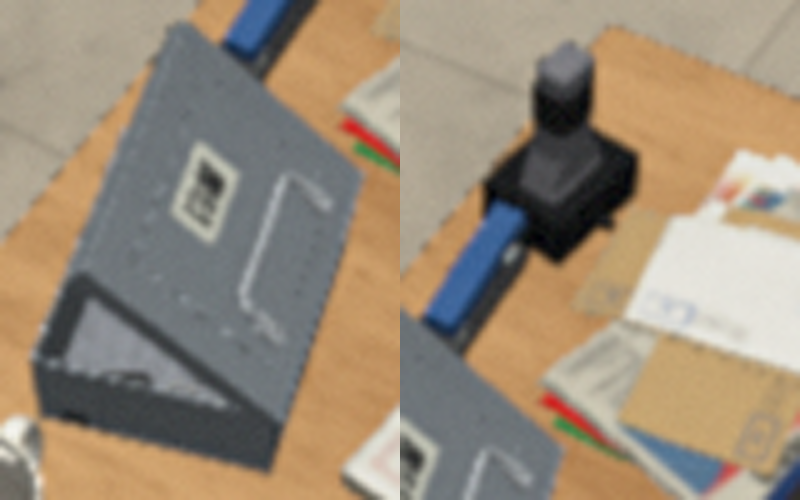

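The crops show these corners clearly. Top view, lid: hinge-left (230,172.5), hinge-right (292,157.5), front-right (306,193), front-left (237.5,211), with the label at (267,185) and the reader top at (140.5,218). Scene view, lid: (277.6,170.6), (261,220), (222,189), (240.6,139.4), with the label at (246,173) and the reader top at (278,91). I'll triangulate from these.

```bash
cat > h.py <<'E'
import cv2, numpy as np
from scipy.spatial.transform import Rotation as R
np.set_printoptions(precision=4,suppress=True)
def load(n): return dict(np.load(n+'.npz'))
def ray(c,p):
    d=c['pose'][:3,:3]@np.linalg.inv(c['K'])@[p[0],p[1],1.]; return c['pose'][:3,3],d/np.linalg.norm(d)
def plane(c,p,z):
    o,d=ray(c,p); return o+d*(z-o[2])/d[2]
def tri(*cp):
    A=np.zeros((3,3));b=np.zeros(3)
    for c,p in cp:
        o,d=ray(c,p);M=np.eye(3)-np.outer(d,d);A+=M;b+=M@o
    x=np.linalg.solve(A,b)
    return x,max(np.linalg.norm((np.eye(3)-np.outer(d,d))@(x-o)) for o,d in (ray(c,p) for c,p in cp))
def proj(c,X):
    T=np.linalg.inv(c['pose']); p=c['K']@(T[:3,:3]@X+T[:3,3]); return p[:2]/p[2]
def totool(o,v):  # world vector -> tool axes
    w=o['tool_rot']; return R.from_quat([w[1],w[2],w[3],w[0]]).inv().apply(v)
def snap(n,name):
    from station import bot
    r=bot.read_camera(n); cv2.imwrite(f"pics/{name}.png",r['img'][...,::-1]); np.savez(f"{name}.npz",**r); return r
E
python3 - <<'E'
from h import *
t=load('top0');s=load('scene0')
P={'HL':((230,172.5),(277.6,170.6)),'HR':((292,157.5),(261,220)),'FR':((306.2,193),(222,189.4)),'FL':((237.5,210.75),(240.6,139.4)),'label':((266.75,185.25),(246.2,173.4)),'rtop':((140.5,218),(278,91))}
for k,(a,b) in P.items(): print(k,*tri((t,a),(s,b)))
c=lambda x,y:(120+x/4,150+y/4)
for n,p in dict(TL=(65,222),TR=(197,242),BR=(183,335),BL=(50,315)).items(): print('dock',n,plane(t,c(*p),.042))
for n,p in dict(a=(190,268),b=(348,268),c=(345,308),d=(190,310)).items(): print('stap',n,plane(t,c(*p),.045))
for n,p in dict(a=(735,240),b=(500,300)).items(): print('boxfront',n,plane(t,c(*p),.068))
print('mug',plane(t,(345,198),.095),'handle',plane(t,(320,201),.06),'bottle',plane(t,(396,188),.15))
E
```

```text
HL [0.5855 0.0078 0.0686] 9.313787778942521e-05
HR [ 0.6327 -0.1731  0.0676] 0.0011486444332030824
FR [ 0.5188 -0.2003  0.172 ] 0.005180271559288226
FL [ 0.4679 -0.0211  0.1747] 0.0029246473600864757
label [ 0.5387 -0.0993  0.1447] 0.0005348754417618027
rtop [0.4466 0.2439 0.1457] 0.001967326659966056
dock TL [0.4875 0.289  0.042 ]
dock TR [0.4736 0.1891 0.042 ]
dock BR [0.4047 0.1968 0.042 ]
dock BL [0.4181 0.2968 0.042 ]
stap a [0.4541 0.1928 0.045 ]
stap b [0.4555 0.0752 0.045 ]
stap c [0.426  0.0766 0.045 ]
stap d [0.4231 0.1916 0.045 ]
boxfront a [ 0.4777 -0.2077  0.068 ]
boxfront b [ 0.4324 -0.0386  0.068 ]
mug [ 0.5109 -0.3211  0.095 ] handle [ 0.505  -0.2557  0.06  ] bottle [ 0.5334 -0.4463  0.15  ]
```

Emit:
servo_tool(
  motion=[
    [[-0.17,-0.14,-0.04,0,0,5.6,1],[-0.335,-0.275,-0.07,0,0,11.2,1],[-0.335,-0.275,-0.07,0,0,11.2,1],[-0.335,-0.275,-0.07,0,0,11.2,1],[-0.335,-0.275,-0.07,0,0,11.2,1],[-0.335,-0.275,-0.07,0,0,11.2,1],[-0.335,-0.275,-0.07,0,0,11.2,1],[-0.335,-0.275,-0.07,0,0,11.2,1],[-0.335,-0.275,-0.07,0,0,11.2,1],[-0.335,-0.275,-0.07,0,0,11.2,1],[-0.335,-0.275,-0.07,0,0,11.2,1],[-0.335,-0.275,-0.07,0,0,11.2,1],[-0.335,-0.275,-0.07,0,0,11.2,1],[-0.335,-0.275,-0.07,0,0,11.2,1]],
  ],
)

```text
t: 1.32
eef_pos: [0.4452, 0.2718, 0.301]
tool_rot: [-0.0, 0.607, 0.795, -0.0]
contact_force: [-0.4, 0.5, -0.3]
gripper_width: 0.994
grasp_force: 0.0
```

Run:
```python
from h import *
from station import bot
snap('wrist','w1'); o=bot.get_obs()
print(o['eef_pos'],totool(o,np.array([.505,-.111,.22])-o['eef_pos']))
```

```text
[0.4449 0.2722 0.3009] [-0.3855 -0.0434  0.0808]
```

View pics/w1.png

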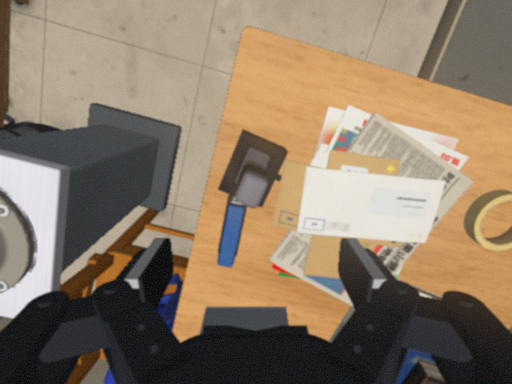

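In the wrist view the dock is at (252,168) with the reader's handle top near (251,187), and the stapler is at (231,235). Next I'll shut the gripper and go above the lid.

Emit:
servo_tool(
  motion=[
    [[-0.04,-0.005,0,0,0,0,0],[-0.2,-0.022,0.02,0,0,0,0],[-0.2,-0.022,0.02,0,0,0,0],[-0.2,-0.022,0.02,0,0,0,0],[-0.2,-0.022,0.02,0,0,0,0],[-0.385,-0.043,0.08,0,0,0,0],[-0.385,-0.043,0.08,0,0,0,0],[-0.385,-0.043,0.08,0,0,0,0],[-0.385,-0.043,0.08,0,0,0,0],[-0.385,-0.043,0.08,0,0,0,0],[-0.385,-0.043,0.08,0,0,0,0],[-0.385,-0.043,0.08,0,0,0,0]],
  ],
)

```text
t: 2.37
eef_pos: [0.5052, -0.1121, 0.2203]
tool_rot: [-0.001, 0.608, 0.794, -0.001]
contact_force: [0.5, 1.0, -0.0]
gripper_width: -0.004
grasp_force: 0.0
```

Emit:
servo_tool(
  motion=[
    [[0,0,0.03,0,0,0,0],[0,0,0.045,0,0,0,0],[0,0,0.052,0,0,0,0],[0,-0.006,0.059,0,0,0,0],[0,-0.0125,0.066,0,0,0,0],[0,-0.0185,0.075,0,0,0,0],[0,-0.0245,0.084,0,0,0,0],[0,-0.029,0.094,0,0,0,0],[0,-0.0335,0.104,0,0,0,0],[0,-0.0365,0.114,0,0,0,0],[0,-0.0395,0.1245,0,0,0,0],[0,-0.0405,0.131,0,0,0,0],[0,-0.0415,0.135,0,0,0,0]],
  ],
)

```text
t: 3.45
eef_pos: [0.4646, -0.123, 0.0852]
tool_rot: [-0.001, 0.607, 0.794, -0.0]
contact_force: [0.3, 0.8, 0.9]
gripper_width: -0.002
grasp_force: 0.3
```

Emit:
servo_tool(
  motion=[
    [[0,0,0.004,0,0,0,0],[0,0,0.007,0,0,0,0],[0,0,0.01,0,0,0,0],[0,0,0.013,0,0,0,0],[0,0,0.014,0,0,0,0],[0,0,0.014,0,0,0,0]],
  ],
)

```text
t: 3.95
eef_pos: [0.465, -0.1232, 0.0736]
tool_rot: [-0.001, 0.608, 0.794, 0.0]
contact_force: [-8.8, 1.4, 24.6]
gripper_width: 0.0
grasp_force: 12.1
```

Emit:
servo_tool(
  motion=[
    [[0,0,-0.02,0,0,0,0],[0,0,-0.06,0,0,0,0],[0.02,0,-0.1,0,0,0,0],[0.02,0,-0.13,0,0,0,0],[0.02,0,-0.15,0,0,0,0],[0.02,0,-0.15,0,0,0,0],[0.02,0,-0.15,0,0,0,0]],
  ],
)

```text
t: 4.53
eef_pos: [0.4612, -0.1033, 0.2233]
tool_rot: [0.001, 0.607, 0.795, 0.001]
contact_force: [0.0, 0.7, -0.5]
gripper_width: 0.001
grasp_force: 0.0
```

Run:
```python
from h import *
from station import bot
snap('wrist','w2'); snap('top','t2');s=snap('scene','s2'); o=bot.get_obs(); print(o['t'],o['eef_pos'])
a=cv2.imread('pics/w2.png'); b=cv2.imread('pics/s2.png')[130:230,200:290]; 
t=cv2.imread('pics/t2.png')[150:230,225:315]
f=lambda im,w,h:cv2.resize(im,(w,h),interpolation=cv2.INTER_CUBIC)
cv2.imwrite('pics/c3.png',np.hstack([a,np.vstack([f(b,270,300)[:,:],f(t,270,240)])[:384]]) if 0 else np.hstack([a,np.vstack([f(b,180,192),f(t,180,192)])]))
```

```text
4.6833 [ 0.4595 -0.1034  0.2212]
```

View pics/c3.png

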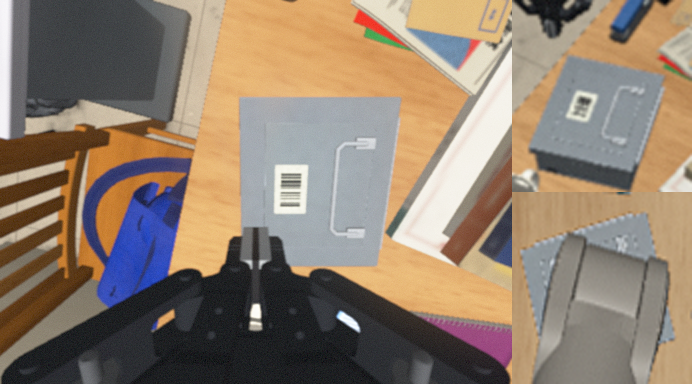

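The wrist view shows the lid shut, with the label at (291,190) and the handle at (340,190). The scene view (right) also shows it closed. I'll measure the label from its white blob in both views.

```bash
cat >> h.py <<'E'
def white(im,win,thr):
    x0,y0,x1,y1=win; g=im[y0:y1,x0:x1].astype(int)
    m=((g.min(2)>thr)).astype(np.uint8); m=cv2.morphologyEx(m,cv2.MORPH_CLOSE,np.ones((5,5)))
    cs=cv2.findContours(m,0,cv2.CHAIN_APPROX_NONE)[0]; k=max(cs,key=cv2.contourArea)
    hull=cv2.convexHull(k); M=cv2.moments(hull)
    return np.array([M['m10']/M['m00']+x0,M['m01']/M['m00']+y0]), cv2.boxPoints(cv2.minAreaRect(k))+[x0,y0]
E
python3 - <<'E'
from h import *
from station import bot
w=load('w2');s=load('s2');o=bot.get_obs()
cw,bw=white(w['img'],(268,155,315,222),160)
cs,bs=white(s['img'],(222,163,250,196),150)
print(cw,cs,bs); print('tri',*tri((w,cw),(s,cs)),'plane.074',plane(w,cw,.074),plane(s,cs,.074))
P=np.array([plane(w,p,.074) for p in bw]); print(P)
for i in range(4): d=P[(i+1)%4]-P[i]; print(np.linalg.norm(d),np.degrees(np.arctan2(d[1],d[0])))
# lid corners in wrist view
for p in ((240,97.5),(401,97.5),(378,267)): print(plane(w,p,.074))
print('to dock view',totool(o,np.array([.44,.23,.30])-o['eef_pos']))
E
```

```text
[291. 188.] [234.5651 185.7822] [[225.2 192.4]
 [231.1 174.7]
 [243.4 178.8]
 [237.5 196.5]]
tri [ 0.5019 -0.109   0.0672] 0.001092815280033077 plane.074 [ 0.5013 -0.1066  0.074 ] [ 0.5039 -0.1135  0.074 ]
[[ 0.4677 -0.0787  0.074 ]
 [ 0.5137 -0.0662  0.074 ]
 [ 0.5375 -0.1366  0.074 ]
 [ 0.488  -0.15    0.074 ]]
0.04768905866602501 15.171148242926044
0.07428735478753773 -71.31508028232389
0.05120940309128887 -164.88829713869617
0.07410176653830307 105.96961523072238
[ 0.4257 -0.0314  0.074 ]
[0.5777 0.01   0.074 ]
[ 0.6289 -0.1726  0.074 ]
to dock view [ 0.3269  0.0686 -0.0789]
```

Run:
```python
from h import *
w=load('w2');s=load('s2')
for thr in (195,205,215):
    cw,bw=white(w['img'],(268,155,315,222),thr)
    P=np.array([plane(w,p,.074) for p in bw]); d=P[1]-P[0];e=P[2]-P[1]
    print(thr,cw,plane(w,cw,.074),[ (np.linalg.norm(v),np.degrees(np.arctan2(v[1],v[0]))) for v in (d,e)])
for thr in (165,185):
    cs,bs=white(s['img'],(222,163,250,196),thr); print(cs,plane(s,cs,.074),np.ptp(bs,axis=0)); print('tri',*tri((w,cw),(s,cs)))
g=w['img'][160:220:6,291]; print(w['img'][190,268:315:4].min(1))
```

```text
195 [290.3768 188.2218] [ 0.5007 -0.107   0.074 ] [(np.float64(0.035581983208737546), np.float64(15.163527346719626)), (np.float64(0.055155876638566), np.float64(-71.66882139619214))]
205 [290.2505 188.8152] [ 0.5008 -0.1077  0.074 ] [(np.float64(0.03457129694263341), np.float64(15.162671677533263)), (np.float64(0.054083210273637966), np.float64(-71.72779643855118))]
215 [290.2776 188.7836] [ 0.5008 -0.1077  0.074 ] [(np.float64(0.054796451801153674), np.float64(104.8678509371295)), (np.float64(0.033731696504125455), np.float64(13.587082652827815))]
[234.4631 185.6108] [ 0.5033 -0.1132  0.074 ] [17.4247 20.8493]
tri [ 0.5015 -0.1096  0.0684] 0.0006991937295226576
[234.4515 184.8253] [ 0.5017 -0.1107  0.074 ] [15.8493 18.6575]
tri [ 0.5009 -0.1088  0.0712] 0.0005985533728239018
[166 165 233 239 236 236 235 237 237 237 165 165]
```

Emit:
servo_tool(
  motion=[
    [[0.16,0.034,-0.08,0,0,0,1],[0.16,0.034,-0.08,0,0,0,1],[0.16,0.034,-0.08,0,0,0,1],[0.325,0.068,-0.08,0,0,0,1],[0.325,0.068,-0.08,0,0,0,1],[0.325,0.068,-0.08,0,0,0,1],[0.325,0.068,-0.08,0,0,4.6,1],[0.325,0.068,-0.08,0,0,4.6,1],[0.325,0.068,-0.08,0,0,4.6,1],[0.325,0.068,-0.08,0,0,4.6,1],[0.325,0.068,-0.08,0,0,4.6,1],[0.325,0.068,-0.08,0,0,4.6,1]],
  ],
)

```text
t: 5.68
eef_pos: [0.4402, 0.2272, 0.3009]
tool_rot: [0.0, 0.753, 0.658, -0.001]
contact_force: [-1.1, -0.7, 0.5]
gripper_width: 1.002
grasp_force: 0.0
```

Run:
```python
from h import *
snap('wrist','w3')
im=cv2.imread('pics/w3.png'); a=cv2.imread('pics/w1.png')
f=lambda i,x,y,w,h,k:cv2.resize(i[y:y+h,x:x+w],None,fx=k,fy=k,interpolation=cv2.INTER_CUBIC)
cv2.imwrite('pics/c4.png',np.hstack([im[:, 130:382],np.zeros((384,4,3),np.uint8),f(a,205,115,90,96,4)]))
```

```text
(no output)
```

View pics/c4.png

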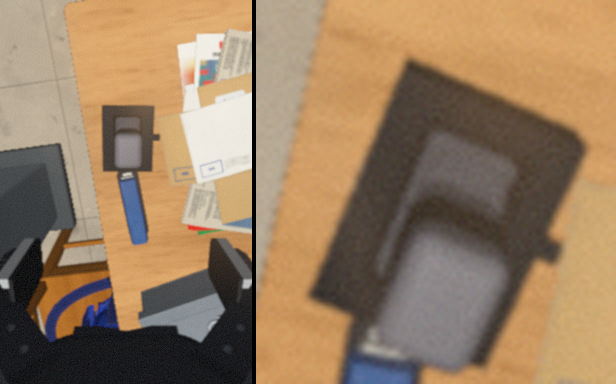

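In w3 the dock corners are (232,106), (284,106), (283,171) and (232,172), square to the image, and the handle's top is centred near (257.5,150). In w1 the handle's top is at (251.8,188.8).

Run:
```python
from h import *
from station import bot
w1=load('w1');w3=load('w3');t=load('top0');s=load('scene0');o=bot.get_obs()
print(*tri((w1,(251.8,188.8)),(w3,(257.5,150)),(t,(140.5,218)),(s,(278,91))))
print(*tri((w3,(257.5,150)),(t,(140.5,218)),(s,(278,91))))
print('handle @.135',plane(w3,(257.5,150),.135),plane(w1,(251.8,188.8),.135),plane(t,(140.5,218),.135),plane(s,(278,91),.135))
C=np.array([plane(w3,p,.042) for p in ((232,106),(284,106),(283,171),(232,172))]); print(C,C.mean(0))
for i in range(4): d=C[(i+1)%4]-C[i]; print(np.linalg.norm(d),np.degrees(np.arctan2(d[1],d[0])))
# handle edges in w3: rows/cols brightness
g=cv2.cvtColor(w3['img'],cv2.COLOR_RGB2GRAY).astype(int)
print(g[155,228:290:1]); print(g[100:176,258])
print(o['eef_pos'],R.from_quat(np.roll(o['tool_rot'],-1)).as_matrix())
```

```text
[0.445  0.25   0.1372] 0.00469775597465169
[0.4451 0.2488 0.1391] 0.004088573606402358
handle @.135 [0.4445 0.2505 0.135 ] [0.4454 0.2514 0.135 ] [0.4456 0.2458 0.135 ] [0.4423 0.2559 0.135 ]
[[0.4168 0.2992 0.042 ]
 [0.4866 0.2896 0.042 ]
 [0.4757 0.1998 0.042 ]
 [0.4022 0.2083 0.042 ]] [0.4453 0.2492 0.042 ]
0.07050976840350799 -7.7577673364776745
0.09051803082671159 -96.96364901758534
0.0739976440354165 173.41000265276872
0.09204413708388867 80.86145424906525
[165 162 163 152 126  87  68  64  65  63  67  61  66  61  57  62  84 103
 120 126 132 138 144 146 142 141 144 143 137 139 140 140 139 140 140 138
 142 136 137 130 126 118 108  92  74  72  71  71  72  72  68  70  67  83
 116 148 160 159 161 162 161 166]
[156 160 163 162 149 118  89  80  82  81  82  80  83  82  83  76  79  91
 106 109 106 102 107 106 106 105 105  96  83  71  67  67  76  87 103 115
 126 131 138 142 147 144 146 147 145 149 140 145 143 141 140 143 142 139
 141 140 141 136 137 142 135 136 135 137 134 127 119 108  82  70  67  85
 143 197 197 164]
[0.4404 0.2268 0.3012] [[ 0.1351  0.9908 -0.0015]
 [ 0.9908 -0.1351 -0.0017]
 [-0.0019 -0.0013 -1.    ]]
```

Emit:
servo_tool(
  motion=[
    [[0.0235,0.0015,0.04,0,0,0,1],[0.0235,0.0015,0.08,0,0,0,1],[0.0235,0.0015,0.1,0,0,0,1],[0.0235,0.0015,0.12,0,0,0,1],[0.0235,0.0015,0.14,0,0,0,1],[0.0235,0.0015,0.16,0,0,0,1],[0.0235,0.0015,0.18,0,0,0,1],[0.0235,0.0015,0.195,0,0,0,1],[0.0235,0.0015,0.205,0,0,0,1],[0.0235,0.0015,0.209,0,0,0,1],[0.0235,0.0015,0.209,0,0,0,1],[0.0235,0.0015,0.209,0,0,0,1]],
  ],
)

```text
t: 6.73
eef_pos: [0.4457, 0.2508, 0.0938]
tool_rot: [0.0, 0.754, 0.657, 0.0]
contact_force: [-0.2, 0.3, -0.5]
gripper_width: 1.003
grasp_force: 0.0
```

Nothing touched on the way down. Closing gently.

Emit:
servo_tool(
  motion=[
    [[0,0,0.001,0,0,0,0.6],[0,0,0.001,0,0,0,0.45],[0,0,0.001,0,0,0,0.3],[0,0,0.001,0,0,0,0.2],[0,0,0.001,0,0,0,0.1],[0,0,0.001,0,0,0,0.1],[0,0,0.001,0,0,0,0],[0,0,0.001,0,0,0,0],[0,0,0.001,0,0,0,0],[0,0,0.001,0,0,0,0]],
  ],
  grip_force=40,
)

```text
t: 7.57
eef_pos: [0.4456, 0.2513, 0.0927]
tool_rot: [-0.0, 0.753, 0.657, 0.0]
contact_force: [-0.6, 0.3, 6.2]
gripper_width: 0.344
grasp_force: 40.6
```

Emit:
servo_tool(
  motion=[
    [[0,0,-0.003,0,0,0,0],[0,0,-0.008,0,0,0,0],[0,0,-0.015,0,0,0,0],[0,0,-0.022,0,0,0,0],[0,0,-0.03,0,0,0,0],[0,0,-0.038,0,0,0,0],[0,0,-0.046,0,0,0,0],[0,0,-0.056,0,0,0,0],[0,0,-0.07,0,0,0,0],[0,0,-0.09,0,0,0,0],[0,0,-0.11,0,0,0,0],[0,0,-0.13,0,0,0,0],[0,0,-0.15,0,0,0,0],[0,0,-0.155,0,0,0,0],[0,0,-0.155,0,0,0,0]],
  ],
)

```text
t: 8.82
eef_pos: [0.446, 0.2515, 0.2491]
tool_rot: [-0.0, 0.753, 0.657, 0.002]
contact_force: [0.2, 0.1, -0.8]
gripper_width: 0.348
grasp_force: 39.8
```

Run:
```python
from h import *
from station import bot
w=snap('wrist','w4');s=snap('scene','s4');t=snap('top','t4'); o=bot.get_obs(); print(o['t'],o['eef_pos'])
p=o['eef_pos']; z0=p[2]-.085
for c,n in ((w,'w'),(s,'s'),(t,'t')): print(n,proj(c,p),proj(c,[.4456,.2513,z0]))
f=lambda i,x,y,w,h,k:cv2.resize(i[y:y+h,x:x+w,::-1],None,fx=k,fy=k,interpolation=cv2.INTER_CUBIC)
u=proj(s,[.4456,.2513,z0+.03]).astype(int)
cv2.imwrite('pics/c5.png',np.hstack([w['img'][:,100:400,::-1],f(s['img'],u[0]-50,max(u[1]-60,0),100,96,4)]))
print(u)
```

```text
8.9667 [0.4444 0.2506 0.2462]
w [254.8452 241.2944] [255.9184 193.6661]
s [278.8353  65.8047] [278.4259  86.2476]
t [125.0039 216.0292] [135.5365 217.4594]
[278  79]
```

View pics/c5.png

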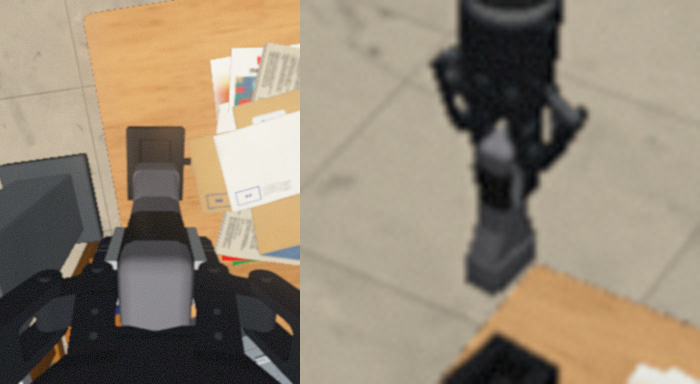

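The reader hangs upright in the gripper. Its head is centred at about (256,165) in the wrist view, and the scene view shows its underside within about a pixel of the prediction. Carrying it over to the label.

Emit:
servo_tool(
  motion=[
    [[-0.01,0.003,0,0,0,0,0],[-0.03,0.009,0,0,0,0,0],[-0.055,0.016,0,0,0,0,0],[-0.08,0.024,0,0,0,-0.3,0],[-0.105,0.031,0,0,0,-0.7,0],[-0.13,0.039,0,0,0,-1.1,0],[-0.155,0.046,0,0,0,-1.5,0],[-0.18,0.054,0,0,0,-1.9,0],[-0.205,0.061,0,0,0,-2.3,0],[-0.23,0.069,0,0,0,-2.7,0],[-0.255,0.076,0,0,0,-3.1,0],[-0.28,0.083,0,0,0,-3.5,0],[-0.305,0.091,0,0,0,-3.9,0],[-0.325,0.097,0,0,0,-4.3,0],[-0.34,0.101,0,0,0,-4.55,0],[-0.347,0.104,0,0,0,-4.55,0],[-0.349,0.104,0,0,0,-4.55,0],[-0.349,0.104,0,0,0,-4.55,0],[-0.349,0.104,0,0,0,-4.55,0]],
  ],
)

```text
t: 10.55
eef_pos: [0.5007, -0.1079, 0.2469]
tool_rot: [-0.001, 0.609, 0.793, -0.0]
contact_force: [-0.4, 0.6, -0.1]
gripper_width: 0.347
grasp_force: 39.8
```

Run:
```python
from h import *
from station import bot
w=snap('wrist','w5');s=snap('scene','s5'); o=bot.get_obs(); p=o['eef_pos']; M=R.from_quat(np.roll(o['tool_rot'],-1)).as_matrix()
print(o['t'],p,M,o['gripper_width'])
hd=[p+[0,0,-.0847]+M@[a*.03,b*.017,0] for a,b in ((1,1),(1,-1),(-1,-1),(-1,1))]
u=proj(s,p-[0,0,.03]).astype(int)-[45,60]
w_=cv2.cvtColor(w['img'],cv2.COLOR_RGB2BGR); k=5
im=cv2.resize(s['img'][u[1]:u[1]+110,u[0]:u[0]+90,::-1],None,fx=k,fy=k,interpolation=cv2.INTER_CUBIC)[:384*2]
for h in hd:
    q=(proj(s,h)-u+.5)*k; cv2.circle(im,tuple(int(v) for v in q),2,(0,0,255),-1)
    for dz,c in ((0,(0,0,255)),(.034,(0,255,0))):
        cv2.circle(w_,tuple(int(round(v)) for v in proj(w,h+[0,0,dz])),1,c,-1)
    q=(proj(s,h+[0,0,.034])-u+.5)*k; cv2.circle(im,tuple(int(v) for v in q),2,(0,255,0),-1)
a=cv2.resize(w_[60:330,180:340],None,fx=2,fy=2,interpolation=cv2.INTER_CUBIC)
cv2.imwrite('pics/c6.png',np.hstack([a,im[:540]]))
```

```text
10.65 [ 0.5009 -0.1076  0.2471] [[-0.2599  0.9656 -0.0005]
 [ 0.9656  0.2599  0.0005]
 [ 0.0006 -0.0004 -1.    ]] 0.34750975865649086
```

View pics/c6.png

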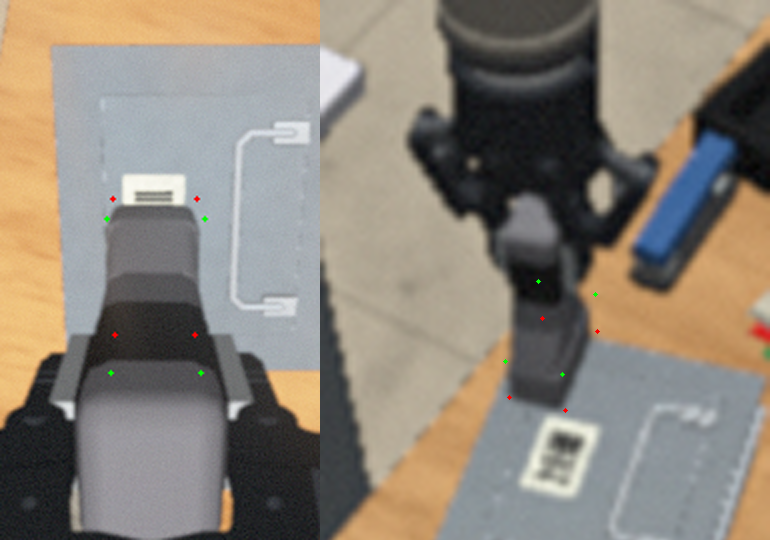

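The wrist view puts the head's far edge at row 207 (doubled scale) where 199 was predicted, so the reader sits about 2 mm towards -y in the hand and is otherwise straight. The scene view shows its underside on the predicted corners. I'll make a small shift and descend.

Emit:
servo_tool(
  motion=[
    [[0.001,0,0.006,0,0,0,0],[0.001,0,0.014,0,0,0,0],[0.001,0,0.024,0,0,0,0],[0.001,0,0.034,0,0,0,0],[0.001,0,0.043,0,0,0,0],[0.001,0,0.051,0,0,0,0],[0.001,0,0.058,0,0,0,0],[0.001,0,0.063,0,0,0,0],[0.001,0,0.066,0,0,0,0],[0.001,0,0.067,0,0,0,0],[0.001,0,0.067,0,0,0,0],[0.001,0,0.067,0,0,0,0],[0.001,0,0.067,0,0,0,0],[0.001,0,0.067,0,0,0,0]],
  ],
)

```text
t: 11.82
eef_pos: [0.501, -0.1079, 0.1806]
tool_rot: [0.0, 0.609, 0.793, 0.0]
contact_force: [-0.3, -0.7, -1.1]
gripper_width: 0.342
grasp_force: 39.8
```

Run:
```python
from h import *
from station import bot
w=snap('wrist','w6');s=snap('scene','s6'); o=bot.get_obs(); p=o['eef_pos']
print(o['t'],p,o['gripper_width'],o['grasp_force'],o['contact_force'],np.abs(o['joint_vel']).max())
u=np.array([190,110]); k=5
im=cv2.resize(s['img'][u[1]:u[1]+108,u[0]:u[0]+90,::-1],None,fx=k,fy=k,interpolation=cv2.INTER_CUBIC)
a=cv2.resize(w['img'][60:330,180:340,::-1],None,fx=2,fy=2,interpolation=cv2.INTER_CUBIC)
cv2.imwrite('pics/c7.png',np.hstack([a,im]))
for c in ([.501,-.1085,.074],): print(proj(s,c),(proj(s,c)-u+.5)*k+[320,0])
```

```text
11.9167 [ 0.5009 -0.1079  0.1805] 0.3434926782982891 39.801188707351685 [-0.0849 -0.523  -0.4528] 0.0027100064680180983
[234.6622 184.221 ] [545.811  373.6049]
```

View pics/c7.png

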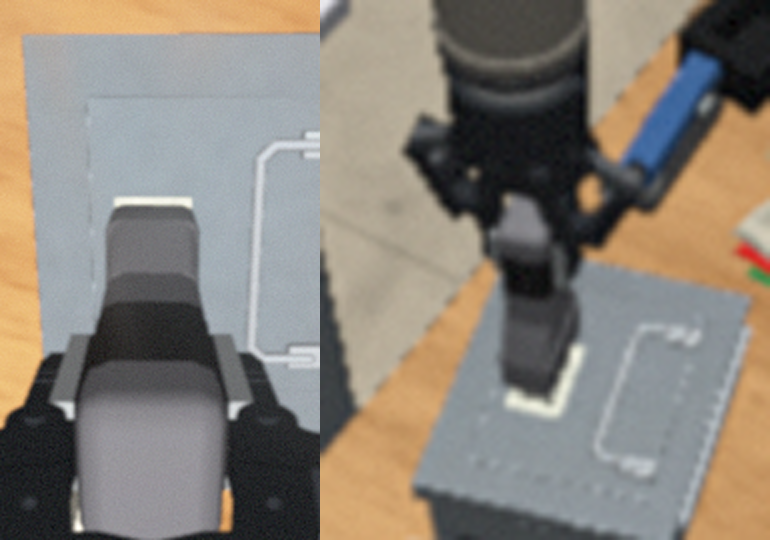

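Run:
```python
from h import *
w=load('w6'); ax=np.array([-.26,.966,0])
h=plane(w,(180+153/2,60+206/2),.096); l=plane(w,(180+153/2,60+197/2),.074)
print('window',h-.03*ax,'label',l-.027*ax)
```

```text
window [ 0.5017 -0.1107  0.096 ] label [ 0.5012 -0.1083  0.074 ]
```

```bash
python3 -c "
from station import bot
print(bot.hand_in())"
```

```text
the job is handed in; nothing more can be done
None
```

I handed the job in with the lid shut on its catch and the reader held upright and still, its window about 22 mm above the label and about 2–3 mm off its centre by my camera measurements; the hand-in gave no verdict.

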